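# Pump up a hand pellet press until its load pin stands out

### The job

Put the load on the pellet press: with the fingertips push its red release lever round to the left until it is shut against its stop, then pump the blue plunger down and up until the orange load pin stands fully out of its collar, and leave the plunger up. Do not touch the load pin, pick nothing up, and leave the things standing round the press where they are.

Things in the scene. Friction and masses are not known exactly. Their poses are not given: they have to be found in the camera images.
- press: hand-pumped pellet press, fixed to the bench: grey casting 200 (x) x 170 (y) mm, top 52 mm above the bench. Origin on the bench under its middle; front (to the robot) is -x, left +y. Front half: pump right, release lever left, load pin behind the lever. Rear: columns, crosshead (140 mm wide, at x = 58 mm) and black hand screw clamping a steel die, highest point 172 mm.
- plunger_top (a point): middle of the top of the pump plunger's blue mushroom cap, 42 mm across, on a steel rod in an aluminium barrel; at press x = -50, y = -45 mm; 138 mm above the bench when up, 116 mm when fully down. Only the crosshead and hand screw, 80 mm or more away, are taller.
- plunger (a joint): how far the plunger is pressed straight down, m: 0 = up, 0.022 = bottom stop. Its spring brings it back up by itself, pushing with 4.5 N at the top and 10 N at the bottom (1 N more while it raises the pin, up to 5 N more once the pin is fully out). One stroke is down and all the way up again.
- lever_knob (a point): middle of the release lever's red upright finger knob, a round post 17 mm across, from 67 to 109 mm above the bench, at the end of a flat horizontal arm, 60 mm from the pivot axis. The point is 91 mm above the bench.
- lever_pivot (a point): point on the lever's vertical pivot axis at the same height as lever_knob (91 mm above the bench); at press x = -45, y = 30 mm.
- release_lever (a joint): opening angle of the release lever, rad: 0 = shut at its stop, arm pointing to the press's left (+y); grows counter-clockwise seen from above; about 1.5 = fully open, arm pointing to the press's front (-x). It stays where it is left; 2 N at the knob moves it. While it is open (over about 0.3) pumping does nothing.
- pin_top (a point): top of the load pin, an orange round pin 12 mm across in a brass collar at press x = 4, y = 36 mm; 67 mm above the bench when in, 97 mm when fully out.
- load_pin (a joint): how far the load pin stands out, m: 0 = in (5 mm show), 0.030 = fully out, when a white band 3 mm high shows at its foot just above the brass collar. With the lever shut each full stroke of the plunger raises it by about 4 to 8 mm, a part stroke by less; it stays where it is between strokes, and once it is fully out further strokes do nothing.
- salt_bottle: amber glass bottle with a white cap, 52 mm across, 98 mm tall; a loose bystander, origin at the centre of its underside
- weigh_boat: white square plastic weighing dish, 62 mm wide, 12 mm high; a loose bystander, origin at the centre of its underside
- tweezers: steel tweezers, 125 mm long, lying flat; a loose bystander, origin at the centre of its underside
- beaker: clear empty beaker, 47 mm across, 58 mm tall; a loose bystander, origin at the centre of its underside
- std_bottle: small white bottle, 29 mm across, 52 mm tall; a loose bystander, origin at the centre of its underside
- spanner: steel open-ended spanner, 133 mm long, lying flat; a loose bystander, origin at the centre of its underside

How it is judged:
On the way, in this order (a step that is already met when the one before it is completed fails the run):
1. the release lever is shut (value of joint release_lever below 0.12 rad), for 0.2 s.
2. the load pin has been pumped fully out (value of joint load_pin above 0.027 m), for 0.2 s.
At the end, for the whole second after the job is handed in: the release lever is shut (within 0.12 rad), the load pin stands fully out (more than 27 of 30 mm) and the plunger is up again (within 3 mm) (value of joint release_lever below 0.12 rad and value of joint load_pin above 0.027 m and value of joint plunger below 0.003 m); the robot touches nothing.
It fails at once if the robot touches the load pin (more than 0.5 N) (contact force between load_pin and the arm above 0.5 N or contact force between load_pin and the fingers above 0.5 N).
It fails at once if a bystander is lifted or shifted by more than 20 mm (distance of any of salt_bottle, weigh_boat, tweezers, beaker, std_bottle, spanner from where it was at the start of the episode above 0.02 m).
It fails at once if a standing bystander is tipped over (angle between any of salt_bottle, beaker, std_bottle's own z axis and vertical above 0.5 rad).
It also fails if it takes over 48 s, if anything falls off the work surface, if the arm or the gripper's body presses on something with over 40 N, if the wrist force passes 120 N, or if a joint passes its speed limit or range.

### The arm

A 6-joint arm with a two-finger parallel gripper is mounted at the origin on a cart in front of the work surface, level with it; the furniture and walls round the work are solid. World frame = base frame: x ahead of the robot, y to its left, z up, the work surface at z = 0. Lengths are in m, angles in rad, forces in N, time in s.
With the tool pointing down it reaches from about 0.425 to 0.95 m from the base axis. Payload 3.5 kg.
Tool frame: the origin (TCP) lies on the mounting face of the last link; the fingertips stand 173 mm ahead of it and the grasp point (between the pads) lies 155 mm ahead of it; z points along the fingers, y is the line along which they close (so a half turn about z gives the same grasp; the last joint's range is limited). The gripper opens to 85 mm and grips with 20 to 120 N. Pads are 22 mm wide; open, the fingers measure 114 mm over their backs; the gripper's body (76 mm by 85 mm) begins 54 mm behind the grasp point. The pads swing forward as they close: fully open they stand 13 mm farther back than shut.
Start: joints at [-1.276, 0.286, 1.577, -0, 1.279, -0.15], TCP at [0.29, -0.609, 0.405] pointing down, gripper open.
Joint ranges: [-2.77, 2.77], [-0.9, 2.22], [0.21, 2.48], [-1.53, 4.67], [0.24, 2.81], [-2.84, 2.84]. Speed limits (rad/s): [2.79, 2.79, 3.14, 3.14, 3.14, 3.14].

### API

Orientations are given as a unit quaternion [w, x, y, z].
In Python, from station import * gives the robot as it stands. The module is installed in compiled form; this text tells all that it offers. Calls block until the motion is done:
- movep(position, orientation): joint-space move of the TCP to a pose.
- movel(position, vel=0.15, frame=None): straight line of the TCP; frame=None keeps the orientation; vel is the mean speed in m/s.
- goto_joints(angles): joint-space move.
- open_gripper() and grasp(force=None): open the fingers fully, or close them until they stop; force is the grip in N (None keeps the last).
- pause(seconds).
- solve_ik(position, orientation): joint angles nearest the present ones, or None.
- snapshot(name): name is "scene" or "top"; returns a dict with "frame" (480x640x3 uint8, red, green, blue), "intrinsics" (3x3 intrinsics, pixels), "R" (3x3) and "t" (3): a world point X has camera coordinates R X + t. Camera axes: x right, y down, z forward; pixel columns grow to the right and rows downward; lengths in m; the calibration is good to about 2 mm. A picture is of the moment at which its call begins. There is no depth.
A pose or a line that the arm cannot do raises Unreachable and nothing moves.
- finish_job(): hands the job in; it is judged then, once.
Readings, each from a call of its own:
- current_clock(): time.
- current_q(): joint angles.
- current_dq(): joint speeds.
- current_tau(): joint torques, N m.
- current_eef_pos(): TCP position.
- current_eef_rot(): TCP orientation.
- current_wrist_force(): force on the tool from outside, world axes, zero at the start.
- current_wrist_torque(): the same for the moment, N m.
- current_grip_width(): finger opening in m.
- current_grasp_force(): force on a finger pad.
Only numpy, scipy, OpenCV 4.12 (cv2) and the standard library are available. Lean on these libraries where they do the work, as an engineer would, in place of code of your own. Each camera call takes 0.05 s, during which the arm holds its last target. There are 200 camera calls.

## Working session

There is one attempt and no reset: what is moved stays moved. The work goes in short steps, each a Python script; the robot and the scene stay as the last script left them, time stands still between calls to the robot, and variables do not carry over. Pictures are saved under pics/ and viewed, at most 10 in all, crops included, and the job is handed in when it is done.

```bash
mkdir -p pics; python3 - <<'E'
from station import *
import cv2,numpy as np
for n in("scene","top"):
    s=snapshot(n);cv2.imwrite(f"pics/{n}0.png",s["frame"][:,:,::-1]);np.savez(f"{n}0.npz",**s)
    print(n,s["intrinsics"].round(1).tolist(),(-s["R"].T@s["t"]).round(3),s["R"].round(3).tolist())
print(current_clock(),current_eef_rot(),current_grip_width())
E
```

```text
scene [[446.8, 0.0, 322.5], [0.0, 446.8, 234.1], [0.0, 0.0, 1.0]] [ 0.191 -1.01   0.592] [[0.913, -0.408, 0.022], [-0.214, -0.522, -0.826], [0.349, 0.749, -0.564]]
top [[505.1, 0.0, 327.7], [0.0, 505.1, 238.9], [0.0, 0.0, 1.0]] [ 0.353 -0.355  0.934] [[-0.028, -1.0, 0.004], [-0.985, 0.027, -0.172], [0.172, -0.008, -0.985]]
0.1 [-1.07809765e-03  9.75374167e-01  2.20553998e-01 -7.74311881e-05] 0.08528878248477029
```

View pics/scene0.png

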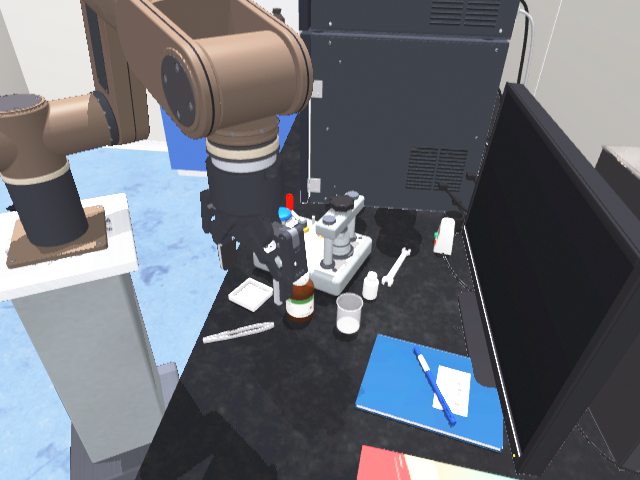

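View pics/top0.png

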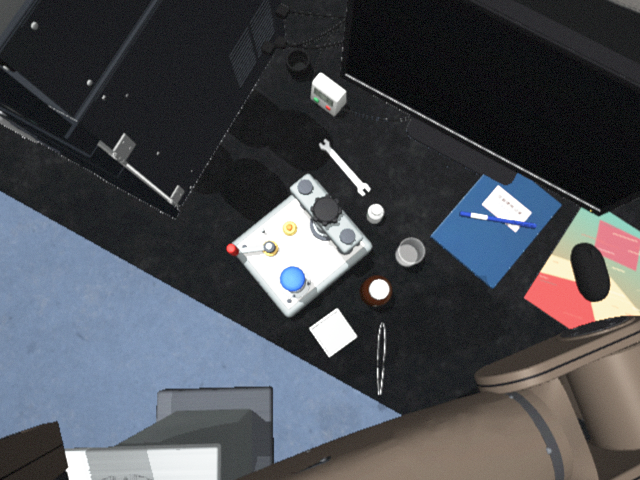

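The top view shows the blue cap at about (293,279), the red knob at (232,250), the pin and collar at (290,228), and the crosshead from (305,187) to (348,237). The bottle, at (377,291), and the dish, at (333,332), stand on the press's right and front-right sides. Next I'll fix the pose from the colours.

```bash
cat > h.py <<'E'
import cv2,numpy as np
def blob(s,lo,hi,roi):
    x0,y0,x1,y1=roi
    m=cv2.inRange(cv2.cvtColor(s["frame"],cv2.COLOR_RGB2HSV),lo,hi)
    k=np.zeros_like(m);k[y0:y1,x0:x1]=m[y0:y1,x0:x1]
    n,_,st,c=cv2.connectedComponentsWithStats(k)
    if n<2: return None
    i=1+st[1:,4].argmax();return c[i],st[i]
def ray(s,uv,z):
    c=-s["R"].T@s["t"];d=s["R"].T@np.linalg.solve(s["intrinsics"],[uv[0],uv[1],1.])
    return c+d*(z-c[2])/d[2]
BLUE=((95,120,80),(125,255,255));RED=((0,170,80),(6,255,255));ORG=((8,130,100),(32,255,255))
E
python3 - <<'E'
from h import *
s=dict(np.load("top0.npz"))
b=blob(s,*BLUE,(270,255,320,300));r=blob(s,*RED,(220,235,250,265));o=blob(s,*ORG,(275,215,305,240))
for n,v,z in(("blue",b,.134),("red",r,.105),("org",o,.064)):print(n,v[0],v[1],ray(s,v[0],z).round(4))
pb=ray(s,b[0],.134)[:2];po=ray(s,o[0],.064)[:2]
d=po-pb;dp=np.array([54,81])/1e3
print(np.linalg.norm(d),np.linalg.norm(dp));yaw=np.arctan2(d[1],d[0])-np.arctan2(dp[1],dp[0])
R=np.array([[np.cos(yaw),-np.sin(yaw)],[np.sin(yaw),np.cos(yaw)]])
org=(pb+po)/2-R@(np.array([-46,-9])/2e3)
pv=org+R@[-.045,.03];kn=ray(s,r[0],.105)[:2];k=R.T@(kn-pv)
print("yaw",yaw,"org",org,"pivot",pv,"knob",kn,np.linalg.norm(k),"ang",np.arctan2(k[1],k[0])-np.pi/2)
# crosshead check
p=ray(s,(305,187),.15)[:2];q=ray(s,(348,237),.15)[:2];print("crosshead yaw",np.arctan2(*(p-q)[::-1])-np.pi/2,np.linalg.norm(p-q), R.T@((p+q)/2-org))
for n,uv,z in(("salt",(379,290),.098),("boat",(333,332),.012),("std",(376,212),.052)):
    w=ray(s,uv,z);print(n,w.round(3),(R.T@(w[:2]-org)).round(3))
g=s["frame"][150:330,200:400];cv2.imwrite("pics/z.png",cv2.resize(g[:,:,::-1],None,fx=3,fy=3,interpolation=2))
E
```

```text
blue [292.25770925 278.47356828] [280 267  25  24 454] [ 0.4302 -0.3043  0.134 ]
red [232.38596491 250.14035088] [226 244  12  12  57] [ 0.4828 -0.204   0.105 ]
org [289.19230769 227.19230769] [287 224   6   7  26] [ 0.5273 -0.2959  0.064 ]
0.09745159519529592 0.0973498844375277
yaw -0.8961119128907373 org [ 0.49664933 -0.31527735] pivot [ 0.49196716 -0.26139714] knob [ 0.48281874 -0.2039784 ] 0.05814297117847404 ang 1.0541120298629965
crosshead yaw -0.8996832071811065 0.10638956400984809 [5.88210243e-02 5.52615671e-05]
salt [ 0.411 -0.445  0.098] [ 0.048 -0.148]
boat [ 0.344 -0.368  0.012] [-0.054 -0.152]
std [ 0.553 -0.451  0.052] [ 0.141 -0.04 ]
```

View pics/z.png

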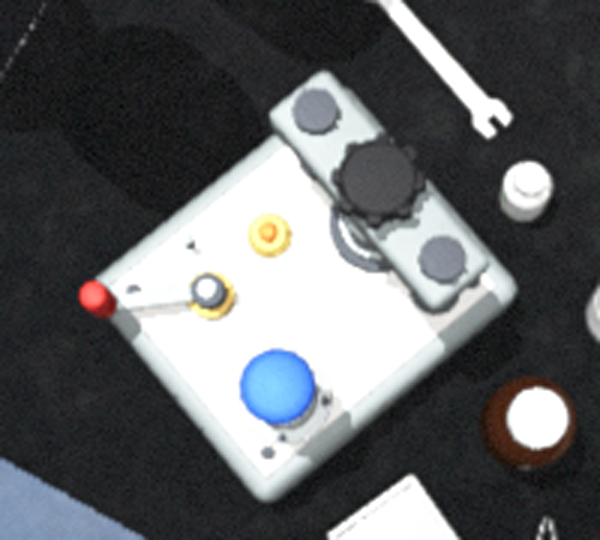

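The pose is consistent: the pin–plunger distance is 97.5 mm against 97.3 expected, the crosshead yaw agrees, and the knob radius is 58 mm against 60. The lever is about 1.05 rad open. I'll close the fingers, go beside the knob and push it along the arc, watching the force.

```bash
cat >> h.py <<'E'
YAW=-.896;PIV=np.array([.4920,-.2614]);PLG=np.array([.4302,-.3043])
T=-.396;Q=[0,np.cos(T/2),np.sin(T/2),0]
def push_xy(a,off):   # tool centre: off mm behind (ccw of) the knob at opening angle a
    g=YAW+np.pi/2+a;u=np.array([np.cos(g),np.sin(g)]);n=np.array([-u[1],u[0]])
    return PIV+.060*u+off*n
E
python3 - <<'E'
from station import *
from h import *
print(solve_ik([*push_xy(1.05,.045),.42],Q))
grasp(20)
movep([*push_xy(1.05,.045),.42],Q)
movel([*push_xy(1.05,.045),.173+.08],vel=.2)
print(current_clock(),current_eef_pos(),current_wrist_force())
s=snapshot("top");cv2.imwrite("pics/t1.png",cv2.resize(s["frame"][130:350,150:430,::-1],None,fx=2.5,fy=2.5))
E
```

```text
[-6.54252419e-01 -1.54415081e-01  2.01278302e+00 -4.44089210e-16
  1.28322472e+00  1.31254391e+00]
3.425 [ 0.43882464 -0.20958301  0.25406112] [0.82226198 0.19875277 0.27301936]
```

View pics/t1.png

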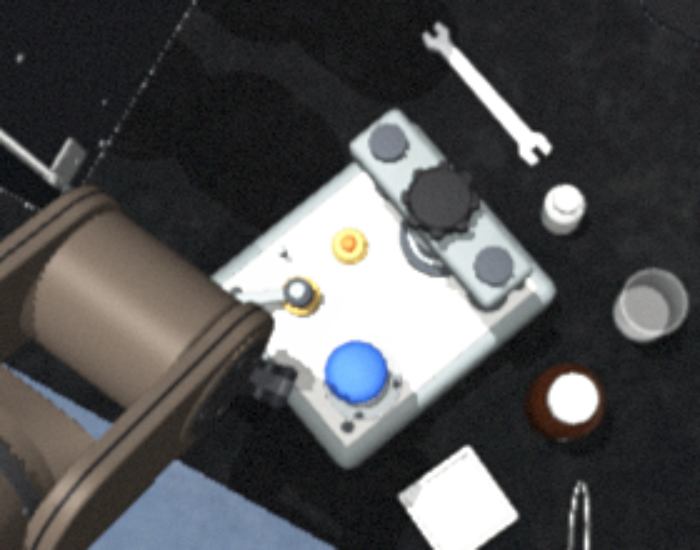

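The arm hides the knob, but the lever arm at (260,295) and everything around the press are unmoved. Next comes the arc push.

```bash
python3 - <<'E'
from station import *
from h import *
z=.173+.08
movel([*push_xy(1.05,.0215),z],vel=.1)
print(current_wrist_force().round(1))
f0=current_wrist_force()
for a in [.9,.75,.6,.45,.3,.2,.1,.05,0,-.03,-.06,-.09,-.12]:
    movel([*push_xy(a,.0195),z],vel=.08)
    f=current_wrist_force()-f0;print(a,f.round(1),current_clock(),current_eef_pos().round(4))
    if a<.15 and np.hypot(*f[:2])>9: break
movel([*push_xy(a,.045),z],vel=.15)
movel([*push_xy(a,.045),.40],vel=.25)
movep([*PLG,.173+.155],Q)
s=snapshot("top");cv2.imwrite("pics/t2.png",cv2.resize(s["frame"][130:350,150:430,::-1],None,fx=2.5,fy=2.5))
s=snapshot("scene");cv2.imwrite("pics/s2.png",cv2.resize(s["frame"][160:340,200:420,::-1],None,fx=3,fy=3))
print(current_clock(),current_eef_pos(),current_wrist_force())
E
```

```text
[-1.1 -0.2  0.3]
0.9 [ 1.6 -0.1  0.3] 4.15 [ 0.4725 -0.2013  0.253 ]
0.75 [ 0.9  0.4 -1. ] 4.4167 [ 0.4819 -0.1991  0.253 ]
0.6 [ 0.8 -0.2 -0.5] 4.6833 [ 0.4913 -0.1983  0.2531]
0.45 [ 1.8 -0.1 -0.6] 4.95 [ 0.5006 -0.199   0.2531]
0.3 [ 1.6  0.1 -0.2] 5.2167 [ 0.5098 -0.2009  0.2531]
0.2 [-0.2  0.3 -0.2] 5.4667 [ 0.5157 -0.203   0.253 ]
0.1 [-0.1  0.7 -0.4] 5.7167 [ 0.5216 -0.2056  0.253 ]
0.05 [ 0.3  0.4 -0.6] 5.9667 [ 0.5241 -0.2071  0.253 ]
0 [-7.5  3.7  3.9] 6.2167 [ 0.5257 -0.208   0.2527]
-0.03 [-12.2   7.3   8.6] 6.4667 [ 0.5266 -0.2085  0.2526]
8.3083 [ 0.43115216 -0.30362599  0.32868773] [-0.0868201   0.31086038  0.20503886]
```

View pics/t2.png

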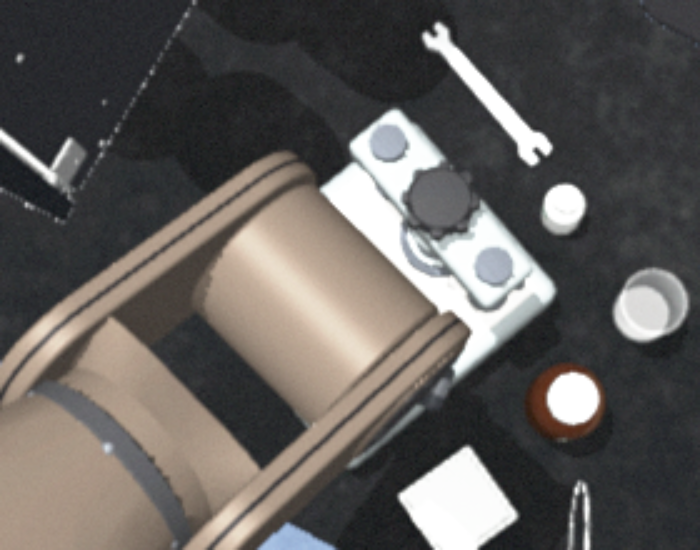

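View pics/s2.png

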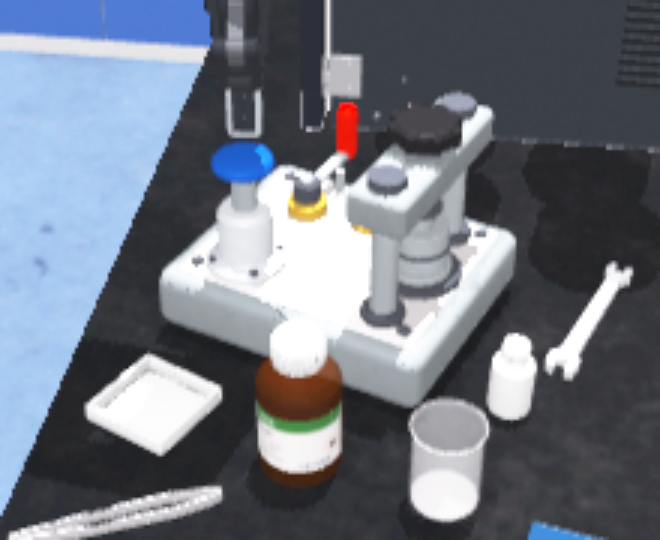

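The lever met its stop near 0 rad (about 14 N against it). The scene view shows the red knob to the press's left at (347,130) and the fingertips centred over the blue cap at (243,160). Now pumping, with force readings.

```bash
python3 - <<'E'
from station import *
from h import *
f0=current_wrist_force()[2]
def mz(z,v):
    movel([*PLG,.173+z],vel=v);return round(current_wrist_force()[2]-f0,1)
bot=.117
for i in range(8):
    L=[mz(.126,.12),mz(.119,.08),mz(bot,.05)]
    while L[-1]<22 and bot>.110: bot-=.001; L.append(mz(bot,.05))
    pos=current_eef_pos()[2]-.173
    mz(.142,.15);pause(.15)
    print(i,L,round(bot,4),round(pos,4),round(current_wrist_force()[2]-f0,1),round(current_clock(),2))
movel([*PLG,.36],vel=.25)
s=snapshot("scene");cv2.imwrite("pics/s3.png",cv2.resize(s["frame"][180:280,250:390,::-1],None,fx=5,fy=5,interpolation=2))
E
```

```text
0 [np.float64(6.3), np.float64(7.8), np.float64(8.8), np.float64(8.3), np.float64(8.8), np.float64(9.4), np.float64(9.3), np.float64(12.2), np.float64(17.2), np.float64(20.9)] 0.11 0.1163 0.5 11.47
1 [np.float64(7.4), np.float64(8.8), np.float64(31.3)] 0.11 0.1162 -0.7 12.85
2 [np.float64(6.9), np.float64(8.7), np.float64(31.0)] 0.11 0.1162 0.3 14.23
3 [np.float64(7.4), np.float64(9.1), np.float64(31.4)] 0.11 0.1162 -0.7 15.62
4 [np.float64(7.9), np.float64(10.9), np.float64(31.3)] 0.11 0.1162 -0.6 17.0
5 [np.float64(9.6), np.float64(11.9), np.float64(32.3)] 0.11 0.1162 -0.2 18.38
6 [np.float64(11.0), np.float64(12.1), np.float64(32.2)] 0.11 0.1162 -0.9 19.77
7 [np.float64(10.1), np.float64(11.5), np.float64(32.1)] 0.11 0.1162 0.7 21.15
```

View pics/s3.png

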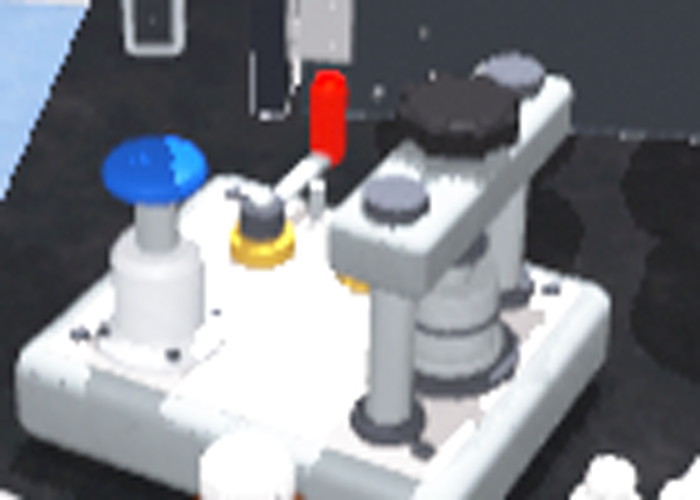

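The plunger force rose at stroke 5 and then levelled off, which suggests the pin is fully out. The plunger is up, but the crosshead hides the pin in this view. I'll swing clear to check its height from above.

```bash
python3 - <<'E'
from station import *
from h import *
movel([*PLG,.41],vel=.25)
goto_joints([-1.276,.286,1.577,0,1.279,-.15])
s=snapshot("top")
cv2.imwrite("pics/t4.png",cv2.resize(s["frame"][180:310,215:375,::-1],None,fx=4.5,fy=4.5,interpolation=2))
o=blob(s,*ORG,(275,205,305,240));r=blob(s,*RED,(215,195,265,265));print(o,r)
R=np.array([[np.cos(YAW),-np.sin(YAW)],[np.sin(YAW),np.cos(YAW)]]);p=PIV-R@[-.045,.03]+R@[.004,.036]
for z in(.067,.097):
    c=s["intrinsics"]@(s["R"]@[*p,z]+s["t"]);print(z,c[:2]/c[2])
k=R.T@(ray(s,r[0],.105)[:2]-PIV);print("lever",np.arctan2(k[1],k[0])-np.pi/2,np.linalg.norm(k))
print("cap",ray(s,blob(s,*BLUE,(270,255,320,300))[0],.134),current_clock())
E
```

```text
(array([290.078125, 227.125   ]), array([285, 222,  11,  13,  64], dtype=int32)) (array([245.94444444, 218.22222222]), array([240, 211,  12,  14,  72], dtype=int32))
0.067 [289.07200187 226.86554861]
0.097 [287.80235528 223.3931497 ]
lever -0.0074640793354203705 0.05648876887481907
cap [ 0.43023044 -0.30413634  0.134     ] 23.2
```

View pics/t4.png

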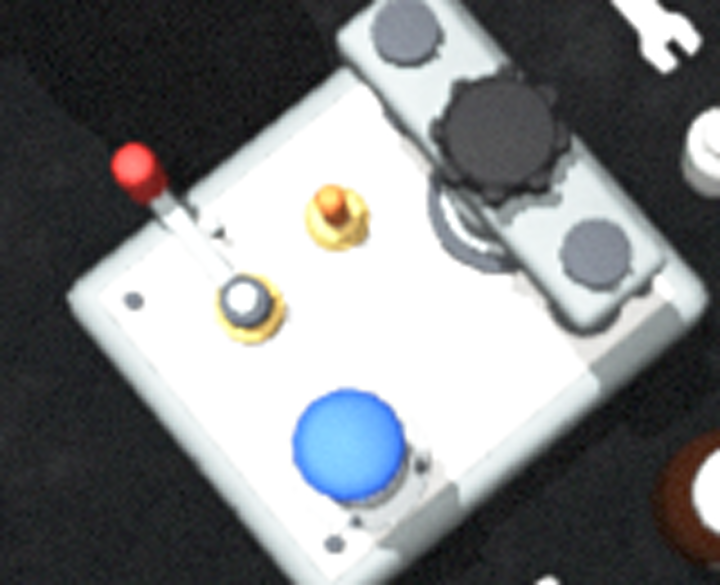

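From above, the lever reads -0.01 rad. The plunger is up, and the pin top at (288,224) matches its fully-out prediction of (287.8,223.4) rather than (289,227) for in. Eight full strokes and the force plateau agree, so I'm handing in.

```bash
python3 -c "
from station import *
print(finish_job())"
```

```text
the job is handed in; nothing more can be done
None
```

I shut the release lever against its stop, pumped the load pin out with eight full strokes, left the plunger up with the arm clear, and handed the job in at about 23 s; no result was shown, and the pin's white band was too small to see, so "fully out" rests on its height from above and the pump force levelling off.

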